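# Nest the turned cups

## Robot

A 7-joint arm with a two-finger parallel gripper is mounted at the origin on the work surface. World frame = base frame: x ahead of the robot, y to its left, z up, the work surface at z = 0. Lengths are in m, angles in rad, forces in N, time in s.
With the tool pointing down it reaches from about 0.35 to 0.9 m from the base axis. Payload 8.1 kg.
Tool frame: the origin (TCP) lies at the very end of the fingers, on their centre line; the grasp point (between the pads) lies 19 mm behind it; z points along the fingers, y is the line along which they close (so a half turn about z gives the same grasp; the last joint's range is limited). The gripper opens to 92 mm and grips with 3 to 60 N. Pads are 19 mm wide; open, the fingers measure 130 mm over their backs; the gripper's body (75 mm by 190 mm) begins 47 mm behind the grasp point.
Start: joints at [1.22, 0.434, 0.025, 1.573, -0.012, 1.134, -0.075], TCP at [0.153, -0.606, 0.227] pointing down, gripper open.
Joint ranges: [-2.62, 2.62], [-0.44, 2.09], [-1.27, 1.32], [0.08, 2.57], [-1.32, 4.46], [0.12, 2], [-2.74, 2.74]. Speed limits (rad/s): [2.22, 2.22, 3.01, 3.01, 3.14, 3.14, 3.14].

## Interface

Orientations are given as a rotation vector (axis times angle).
In Python, from cell import readout, cams, job gives the robot as it stands.
- The arm moves only by the tool drive_tool, never from a script. Its argument "commands" is a list of rows, each a list of 3 entries, a list of its own where there are three numbers: the turn, a rotation vector about the tool's x, y, z in rad, then the shift along the tool's x, y, z in cm, then the gripper's target within -1 to 1 (fully open at 1, half-way at 0, shut at -1). A call has 1 to 20 rows; each row is the pose to reach, as a shift and turn from the pose commanded when the call began, along the tool's axes at that moment; what a row does not reach only later rows make up. A row lasts 1/12 s, in which the tool goes at most 41.7 mm and 7.16 degrees, less where a joint would pass 70% of its speed; a pose out of reach is approached as far as the arm can. A call with a gripper value outside its range is refused whole. The fingers move at their own pace and stop on an object; "newtons" is the grip in N (left out, the last holds). Time passes only in rows, so rows that repeat a pose let the fingers close. It gives the time, the measured TCP pose, the force, the opening and the grip force at its end, in the units of the state.
- readout.observe(): the state, without advancing time (a new reading comes with each control period).
- cams.get_image(name): name is "scene" or "top" or "wrist"; returns the picture (420x560x3 uint8, blue, green, red); there is no depth.
- cams.camera_info(name): a dict with "camera_matrix" (3x3 intrinsics, pixels), "k1" (the pictures are not rectified: a ray, as slopes to the right and down, at radius r is drawn at 1 + k1 r^2 times it, then the intrinsics apply), "R" (3x3) and "t" (3): a world point X has camera coordinates R X + t. Camera axes: x right, y down, z forward; pixel columns grow to the right and rows downward; lengths in m; the calibration is good to about 2 mm. A picture is of the moment at which its call begins: read the wrist's pose just before it. camera_info takes no time and is no camera call; for the wrist camera it gives the pose at the moment of the call.
- job.sign_off(): hands the job in; it is judged then, once.
The state is a dict: "clock": time; "joints": joint angles; "dq": joint speeds; "joint_efforts": joint torques, N m; "position": TCP position; "ee_rot": TCP orientation; "force": force on the tool from outside, world axes, zero at the start; "ft_torque": the same for the moment, N m; "width": opening from 0.0 (shut) to 1.0 (fully open); "gripper_force": force on a finger pad.
Only numpy, scipy, OpenCV 4.12 (cv2) and the standard library are available. Lean on these libraries where they do the work, as an engineer would, in place of code of your own. Each camera call takes 0.05 s, during which the arm holds its last target. There are 200 camera calls.

## Task

Lift the smallest cup out of its V-block, stand it upright (mouth up) on the rubber mat and let go of it there. Then nest the three aluminium cups on the bench in size order, the smallest inside the middle one and the middle one inside the largest, each upright and sitting right down on the floor of the next. Set the cups down rather than dropping them, and leave the other things on the bench where they are.

Things in the scene. Friction and masses are not known exactly. Their poses are not given: they have to be found in the camera images.
- small_cup: the smallest cup: bare aluminium, round, straight wall, closed bottom 6 mm thick; 48 mm outside diameter, 40 mm inside, wall 4 mm, 70 mm tall. It starts lying level in the V-block's groove, its axis 50 mm above the bench, mouth roughly to the robot's left (+y), bottom about 31 mm behind the block's middle. Origin: centre of its underside; z axis from bottom to mouth.
- middle_cup: the middle cup: bare aluminium, round, straight wall, closed bottom 6 mm thick; 68 mm outside diameter, 60 mm inside, wall 4 mm, 62 mm tall. It starts standing mouth up on the bench. In the largest cup its rim stands 16 mm proud of the larger rim; the smallest then stands 14 mm proud of this one's rim. Origin: centre of its underside; z axis from bottom to mouth.
- large_cup: the largest cup: bare aluminium, round, straight wall, closed bottom 6 mm thick; 94 mm outside diameter, 84 mm inside, wall 5 mm, 52 mm tall. It starts standing mouth up on the bench. Origin: centre of its underside; z axis from bottom to mouth.
- v_block: dark steel V-block fixed to the bench, 44 mm along its groove, 44 mm wide (narrower than the cup in it, so fingers can pass down both sides), its flank tops 35 mm high. Origin under its middle; x axis along the groove, towards the mouth of the cup.
- mat: thin black rubber mat fixed on the bench nearest the robot, 110 mm (its x) by 200 mm (its y), 3 mm thick, empty. Origin at the centre of its underside.
- tool_holder: bystander: dark steel lathe tool holder, a 40 x 22 x 36 mm block with a tool bit sticking out; origin under its block
- turned_slug: bystander: stepped steel turning, 34 mm wide, 40 mm high; origin under its centre
- wrench: bystander: steel wrench lying on the far part of the bench; origin under its middle
- screwdriver: bystander: screwdriver lying at the left; origin under its middle
- hammer: bystander: hammer lying at the right; origin under its middle
- oil_bottle: bystander: white plastic bottle, 56 mm wide, 120 mm high, at the left; origin under its centre
- bar_end: bystander: upright aluminium bar end, 38 mm wide, 70 mm high, at the right; origin under its centre
- small_cup_rim (a point): centre of the smallest cup's mouth, in the plane of its rim, 70 mm from its origin along its z axis
Things that resemble listed ones, but are neither listed nor needed, are in the scene too. Leave any brown or red look-alike of the middle_cup alone.

How it is judged:
On the way:
1. the smallest cup stands upright on the rubber mat, let go (angle between small_cup's own z axis and vertical below 0.06 rad and height (world z) of small_cup_rim above 0.06 m and height (world z) of small_cup below 0.008 m and contact force between small_cup and mat above 0.2 N and contact force between the fingers and small_cup below 0.05 N and linear speed of small_cup below 0.03 m/s), for 0.2 s.
At the end, for the whole second after the job is handed in: Smallest cup in the middle one (axes within 8.5 mm), middle one in the largest (10.5 mm), each underside 3 to 10 mm above the next one's underside, parallel within 0.08 rad, upright within 0.1 rad; the largest on the bench or mat; all at rest (horizontal distance between middle_cup and large_cup below 0.0105 m and z of middle_cup in the frame of large_cup between 0.003 and 0.01 m and angle between the z axis of middle_cup and the z axis of large_cup, either way round below 0.08 rad and horizontal distance between small_cup and middle_cup below 0.0085 m and z of small_cup in the frame of middle_cup between 0.003 and 0.01 m and angle between the z axis of small_cup and the z axis of middle_cup, either way round below 0.08 rad and angle between each of small_cup, middle_cup, large_cup's own z axis and vertical below 0.1 rad and height (world z) of large_cup below 0.008 m and linear speed of each of small_cup, middle_cup, large_cup below 0.02 m/s); the robot touches nothing.
It fails at once if a bystander on the bench moved by more than 40 mm (distance of any of tool_holder, turned_slug, wrench, screwdriver, hammer, oil_bottle, bar_end from where it was at the start of the episode above 0.04 m).
It fails at once if the small cup dropped (falling free of the fingers faster than 0.7 m/s, some 25 mm) (linear speed of small_cup above 0.7 m/s and contact force between the fingers and small_cup below 0.01 N).
It fails at once if the middle cup dropped (falling free of the fingers faster than 0.7 m/s, some 25 mm) (linear speed of middle_cup above 0.7 m/s and contact force between the fingers and middle_cup below 0.01 N).
It fails at once if the large cup dropped (falling free of the fingers faster than 0.7 m/s, some 25 mm) (linear speed of large_cup above 0.7 m/s and contact force between the fingers and large_cup below 0.01 N).
It also fails if it takes over 72 s, if anything falls off the work surface, if the arm or the gripper's body presses on something with over 40 N, if the wrist force passes 120 N, or if a joint passes its speed limit or range.

## Working session

There is one attempt and no reset: what is moved stays moved. The work goes in short steps, Python scripts to look and compute and a tool call to move; the robot and the scene stay as the last step left them, time stands still between calls to the robot, and variables do not carry over. Pictures are saved under pics/ and viewed, at most 10 in all, crops included, and the job is handed in when it is done.

Besides the shell and the picture viewer there is one more tool, called after "Emit:" by a JSON object that holds its "name" and its "arguments". drive_tool: Moves the arm, as the interface text tells. Its arguments: {"type":"object","properties":{"commands":{"type":"array"},"newtons":{"type":"number"}},"required":["commands"]}

```bash
mkdir -p pics; ls
cat > h.py <<'E'
import numpy as np, cv2
from cell import readout, cams, job
from scipy.spatial.transform import Rotation as R
def ray(name,u,v,info=None):
    i=info or cams.camera_info(name);K=np.array(i["camera_matrix"]);k=i["k1"]
    d=np.array([(u-K[0,2])/K[0,0],(v-K[1,2])/K[1,1]]);p=d.copy()
    for _ in range(20): p=d/(1+k*(p@p))
    Rm=np.array(i["R"]);t=np.array(i["t"])
    return -Rm.T@t, Rm.T@np.array([p[0],p[1],1])
def onz(name,u,v,z,info=None):
    c,d=ray(name,u,v,info);return c+d*(z-c[2])/d[2]
def proj(name,X,info=None):
    i=info or cams.camera_info(name);K=np.array(i["camera_matrix"]);k=i["k1"]
    c=np.array(i["R"])@np.array(X)+np.array(i["t"]);s=c[:2]/c[2];s=s*(1+k*(s@s))
    return K[0,0]*s[0]+K[0,2],K[1,1]*s[1]+K[1,2]
def rel(target,Rt=None):
    "shift in cm (tool axes) and turn from present pose"
    o=readout.observe();r=R.from_rotvec(o["ee_rot"])
    s=r.inv().apply(np.array(target)-o["position"])*100
    return s.round(2),(r.inv()*Rt).as_rotvec().round(3) if Rt is not None else None
E
python3 - <<'E'
from h import *
o=readout.observe();print({k:np.round(v,3) for k,v in o.items()})
for n in("top","scene"):
    cv2.imwrite(f"pics/{n}0.png",cams.get_image(n));i=cams.camera_info(n);print(n,np.round(-np.array(i["R"]).T@np.array(i["t"]),3),np.round(i["R"],2).tolist(),i["k1"],np.round(i["camera_matrix"],1).tolist())
print(R.from_rotvec(o["ee_rot"]).as_matrix().round(3))
E
```

```text
pics
{'clock': np.float64(0.0), 'joints': array([ 1.22 ,  0.435,  0.025,  1.574, -0.012,  1.134, -0.075]), 'dq': array([-0.001,  0.001, -0.   , -0.001,  0.   , -0.   ,  0.001]), 'joint_efforts': array([ 0.0000e+00, -6.6786e+01,  9.8500e-01, -3.1447e+01, -6.0000e-02,
        4.3000e-02,  0.0000e+00]), 'position': array([ 0.153, -0.605,  0.226]), 'ee_rot': array([-3.116e+00, -3.880e-01,  1.000e-03]), 'force': array([0.249, 0.724, 0.168]), 'ft_torque': array([-0.008, -0.022,  0.04 ]), 'gripper_force': np.float64(0.0), 'width': np.float64(1.001)}
top [0.398 0.02  1.192] [[-0.01, -1.0, 0.01], [-0.99, 0.01, -0.16], [0.16, -0.01, -0.99]] -0.04284684129237186 [[403.4, 0.0, 276.5], [0.0, 403.4, 205.8], [0.0, 0.0, 1.0]]
scene [ 1.412 -0.366  1.18 ] [[0.38, 0.93, 0.02], [0.73, -0.29, -0.62], [-0.57, 0.25, -0.78]] -0.10406874333052904 [[526.7, 0.0, 286.8], [0.0, 526.7, 220.5], [0.0, 0.0, 1.0]]
[[ 0.969  0.245 -0.001]
 [ 0.245 -0.969  0.002]
 [-0.    -0.002 -1.   ]]
```

View pics/top0.png

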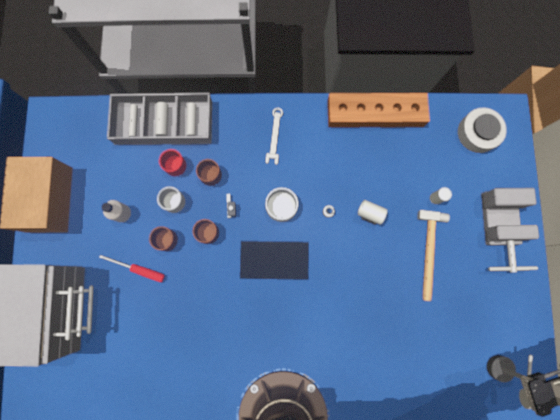

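View pics/scene0.png

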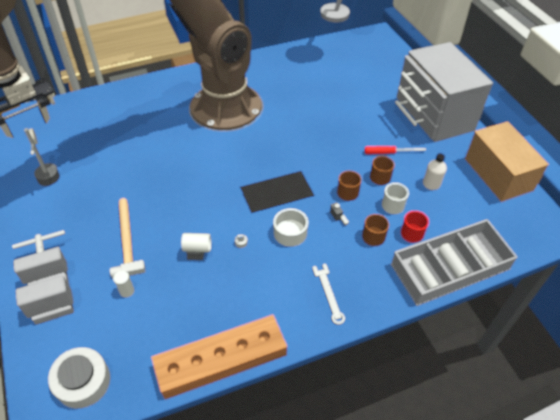

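Top view: the large cup is at (282,205), the small cup in the V-block at (373,212), and the mat at (274,260). Cup-sized candidates for middle_cup: silver (171,199), red (172,162), and brown (208,172), (205,232) and (162,238). The silver one fits because it is bare aluminium. I'll confirm in one enlarged crop and measure.

Run:
```python
from h import *
im=cv2.imread("pics/top0.png")
a=cv2.resize(im[140:260,130:250],(600,600),interpolation=cv2.INTER_CUBIC)[:600,:400]
b=cv2.resize(im[185:240,340:410],(400,314),interpolation=cv2.INTER_CUBIC)
c=np.zeros((600,800,3),np.uint8);c[:,:400]=a;c[:314,400:]=b
cv2.imwrite("pics/crop0.png",c)
hsv=cv2.cvtColor(im,cv2.COLOR_BGR2HSV)
m=((hsv[...,1]<90)&(hsv[...,2]>100)).astype(np.uint8)
cs,_=cv2.findContours(m,cv2.RETR_EXTERNAL,cv2.CHAIN_APPROX_NONE)
for q in cs:
    x,y,w,h=cv2.boundingRect(q)
    if 90<x<460 and 130<y<290 and w*h>60:
        r=cv2.minAreaRect(q);print("grey",x,y,w,h,np.round(r[0],1),np.round(r[1],1),round(r[2]))
for n,z in(((282,205),.052),((171,199),.062),((172,162),.062),((208,172),.062),((205,232),.062),((162,238),.062),((373,212),.06),((240,241),0),((308,279),0),((328,211),.04),((231,206),.036)): print(n,onz("top",*n,z).round(3))
```

```text
grey 99 255 34 18 [116.4 261.4] [37.1  7.3] 24
grey 149 226 22 25 [158.1 237.2] [19.3 24.7] 15
grey 192 218 25 26 [201.9 229.2] [19.6 24.8] 31
grey 417 209 33 93 [424.7 254.5] [32.3 90.7] 13
grey 322 205 13 13 [328. 211.] [12. 12.] 90
grey 358 200 30 25 [372.  211.9] [28.9 18. ] 23
grey 103 200 28 22 [116.7 211.6] [26.8 20.1] 27
grey 226 193 10 25 [230.6 204.9] [24.2  8.8] 86
grey 430 187 22 17 [440.6 195.9] [14.7 22.8] 58
grey 265 187 34 35 [281.5 204. ] [34. 33.] 90
grey 156 186 29 27 [170.2 199.8] [28.3 24.7] 45
grey 195 158 25 24 [205.  167.7] [18.  24.1] 47
grey 158 148 16 22 [163.4 156.4] [ 9.2 23.7] 28
(282, 205) [ 0.587 -0.006  0.052]
(171, 199) [0.605 0.31  0.062]
(172, 162) [0.714 0.311 0.062]
(208, 172) [0.683 0.206 0.062]
(205, 232) [0.51  0.211 0.062]
(162, 238) [0.494 0.332 0.062]
(373, 212) [ 0.563 -0.265  0.06 ]
(240, 241) [0.489 0.118 0.   ]
(308, 279) [ 0.376 -0.081  0.   ]
(328, 211) [ 0.57  -0.139  0.04 ]
(231, 206) [0.588 0.142 0.036]
```

View pics/crop0.png

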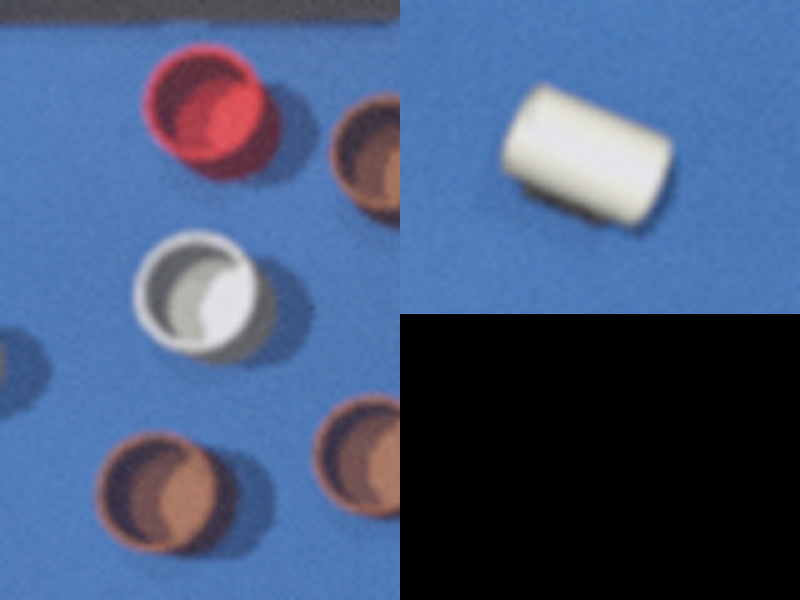

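The crop confirms the silver cup as middle_cup; its look-alikes are red and brown. I'll work out the move to a leaned pre-grasp over the small cup, with the hand tilted 45° toward the mouth so that a 90° turn leaves it clear of the bench.

```bash
cat >> h.py <<'E'
def fr(y,z):
    y=np.array(y,float);z=np.array(z,float);y/=np.linalg.norm(y);z/=np.linalg.norm(z)
    return R.from_matrix(np.stack([np.cross(y,z),y,z],1))
def graspR(psi,al):
    "cup axis yaw psi, lean al toward mouth"
    m=np.array([np.cos(psi),np.sin(psi),0]);return fr([m[1],-m[0],0],-m*np.sin(al)+[0,0,-np.cos(al)])
E
python3 - <<'E'
from h import *
im=cv2.imread("pics/top0.png")
# cup axis direction from rect angle: two pixel points along the axis
a=np.radians(23);c=np.array([372,211.5]);d=np.array([-np.cos(a),-np.sin(a)])*8
p=onz("top",*(c-d),.06);q=onz("top",*(c+d),.06);psi=np.arctan2(*(q-p)[1::-1]);print(p,q,psi)
P=(p+q)/2;P[2]=.05
G=graspR(psi,np.pi/4);z=G.as_matrix()[:,2]
T=P-z*.10;print(T, rel(T,G), rel([T[0],T[1],.25],G))
E
```

```text
[ 0.55546705 -0.28301651  0.06      ] [ 0.57383259 -0.24162625  0.06      ] 1.1531800074323497
[ 0.59332886 -0.1976877   0.12071068] (array([ 52.68, -28.73,  10.57]), array([-0.356, -0.73 , -0.857])) (array([ 52.68, -28.75,  -2.36]), array([-0.356, -0.73 , -0.857]))
```

Emit:
{"name": "drive_tool", "arguments": {"commands": [[[0,0,0],[20,-11,-3],1],[[-0.09,-0.18,-0.21],[52.7,-28.7,-3],1],[[-0.18,-0.37,-0.43],[52.7,-28.7,-3],1],[[-0.36,-0.73,-0.86],[52.7,-28.7,-3],1],[[-0.36,-0.73,-0.86],[52.7,-28.7,-3],1],[[-0.36,-0.73,-0.86],[52.7,-28.7,-3],1],[[-0.36,-0.73,-0.86],[52.7,-28.7,-3],1],[[-0.36,-0.73,-0.86],[52.7,-28.7,-3],1],[[-0.36,-0.73,-0.86],[52.7,-28.7,-3],1],[[-0.36,-0.73,-0.86],[52.7,-28.7,-3],1],[[-0.36,-0.73,-0.86],[52.7,-28.7,-3],1],[[-0.36,-0.73,-0.86],[52.7,-28.7,-3],1],[[-0.36,-0.73,-0.86],[52.7,-28.7,-3],1],[[-0.36,-0.73,-0.86],[52.7,-28.7,-3],1],[[-0.36,-0.73,-0.86],[52.7,-28.7,-3],1],[[-0.36,-0.73,-0.86],[52.7,-28.7,-3],1],[[-0.36,-0.73,-0.86],[52.7,-28.7,-3],1],[[-0.36,-0.73,-0.86],[52.7,-28.7,-3],1]]}}

```text
clock: 1.6
position: [0.593, -0.1995, 0.2565]
ee_rot: [2.149, 1.402, -0.893]
force: [-0.9, -1.1, -0.3]
width: 1.001
gripper_force: 0.0
```

Run:
```python
from h import *
o=readout.observe();print({k:np.round(v,3) for k,v in o.items()})
G=graspR(1.153,np.pi/4)
print(rel([.5933,-.1977,.12],G), rel(np.array([.5647,-.2623,.05])-.1*G.as_matrix()[:,2],G))
cv2.imwrite("pics/w1.png",cams.get_image("wrist"));i=cams.camera_info("wrist");print(-np.array(i["R"]).T@i["t"], (np.array(i["R"])@R.from_rotvec(o["ee_rot"]).as_matrix()).round(2))
```

```text
{'clock': np.float64(1.6), 'joints': array([-0.005,  0.633, -0.215,  1.446,  0.74 ,  1.621, -0.803]), 'dq': array([ 0.015, -0.015,  0.007,  0.009,  0.002,  0.001, -0.   ]), 'joint_efforts': array([-1.9020e+00, -7.6885e+01, -1.9880e+00, -2.8301e+01,  2.9400e+00,
        3.0800e+00,  2.7000e-02]), 'position': array([ 0.593, -0.199,  0.256]), 'ee_rot': array([ 2.149,  1.402, -0.893]), 'force': array([-0.912, -1.053, -0.285]), 'ft_torque': array([ 0.762, -0.381,  0.026]), 'gripper_force': np.float64(0.0), 'width': np.float64(1.001)}
(array([ 9.81, -0.07,  9.49]), array([0.004, 0.003, 0.001])) (array([ 9.76, -0.06,  9.44]), array([0.004, 0.003, 0.001]))
[ 0.65745728 -0.05380865  0.32060556] [[-0.    1.    0.  ]
 [-0.97 -0.   -0.25]
 [-0.25 -0.    0.97]]
```

View pics/w1.png

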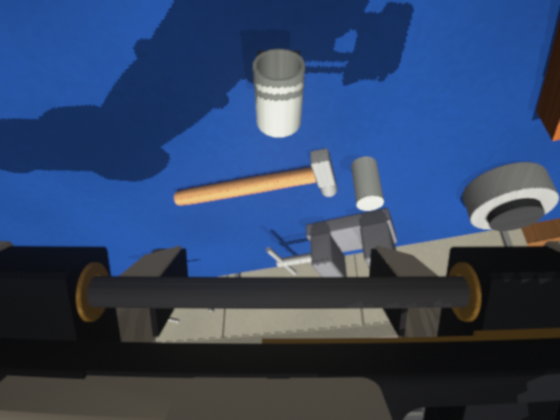

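The wrist view shows the small cup lying with its mouth rim ellipse at about (279,67) and its bottom edge at about (279,133). Its axis lines up with the tool.

Run:
```python
from h import *
im=cv2.imread("pics/w1.png");hsv=cv2.cvtColor(im,cv2.COLOR_BGR2HSV)
m=((hsv[...,1]<110)&(hsv[...,2]>60)).astype(np.uint8);m[145:]=0;m[:40]=0;m[:,:230]=0;m[:,330:]=0
for r in range(50,138,8):
    c=np.nonzero(m[r])[0];print(r,(c.min(),c.max()) if len(c) else None,end=' ')
G=graspR(1.153,np.pi/4);y=G.as_matrix()[:,1]
a=onz("wrist",279,67,.05);print("rim",a)
ys=np.nonzero(m[:,279])[0];print(ys.min(),ys.max())
b=onz("wrist",279,110,.074);print(b, np.arctan2(a[1]-b[1],a[0]-b[0]))
for s in(.025,.035,.045):  # predicted rim centre / bottom for the estimated centre
    M=np.array([np.cos(1.153),np.sin(1.153),0]);P=np.array([.5647,-.2623,.05]);print(s,proj("wrist",P+M*s),proj("wrist",P-M*s))
```

```text
50 (np.int64(265), np.int64(292)) 58 (np.int64(255), np.int64(302)) 66 (np.int64(252), np.int64(304)) 74 (np.int64(253), np.int64(304)) 82 (np.int64(253), np.int64(303)) 90 (np.int64(255), np.int64(302)) 98 (np.int64(255), np.int64(302)) 106 (np.int64(255), np.int64(301)) 114 (np.int64(256), np.int64(301)) 122 (np.int64(257), np.int64(300)) 130 (np.int64(260), np.int64(297)) rim [ 0.578906   -0.23494058  0.05      ]
48 137
[ 0.56693114 -0.26205303  0.074     ] 1.1548880591312802
0.025 (np.float64(276.9435556040417), np.float64(72.36216942756019)) (np.float64(276.9760136063906), np.float64(112.92093139521627))
0.035 (np.float64(276.9363171460277), np.float64(62.96344804553465)) (np.float64(276.9818221554296), np.float64(119.93531523838918))
0.045 (np.float64(276.92881051815624), np.float64(53.0613353964562)) (np.float64(276.98742458954916), np.float64(126.63748097487282))
```

Run:
```python
from h import *
G=graspR(1.154,np.pi/4);z=G.as_matrix()[:,2]
P=np.array([.5677,-.2606,.05])
for b in(.06,-.019): print(rel(P-b*z,G))
```

```text
(array([10.03,  0.13, 13.23]), array([ 0.003,  0.003, -0.   ]))
(array([10.05,  0.1 , 21.13]), array([ 0.003,  0.003, -0.   ]))
```

Emit:
{"name": "drive_tool", "arguments": {"commands": [[[0,0,0],[4,0.1,4],1],[[0,0,0],[8,0.1,8],1],[[0,0,0],[10,0.1,12],1],[[0,0,0],[10,0.1,15],1],[[0,0,0],[10,0.1,17],1],[[0,0,0],[10,0.1,19],1],[[0,0,0],[10,0.1,20.5],1],[[0,0,0],[10,0.1,21.1],1],[[0,0,0],[10,0.1,21.1],1],[[0,0,0],[10,0.1,21.1],1],[[0,0,0],[10,0.1,21.1],-1],[[0,0,0],[10,0.1,21.1],-1],[[0,0,0],[10,0.1,21.1],-1],[[0,0,0],[10,0.1,21.1],-1],[[0,0,0],[10,0.1,21.1],-1],[[0,0,0],[10,0.1,21.1],-1],[[0,0,0],[10,0.1,21.1],-1],[[0,0,0],[10,0.1,21.1],-1]], "newtons": 25}}

```text
clock: 3.15
position: [0.563, -0.2712, 0.037]
ee_rot: [2.149, 1.403, -0.892]
force: [-2.4, 2.1, 2.4]
width: 0.523
gripper_force: 25.0
```

Emit:
{"name": "drive_tool", "arguments": {"commands": [[[0,0,0],[-1,0,-1],-1],[[0,0,0],[-3,0,-3],-1],[[0,0,0],[-6,0,-6],-1],[[0,0,0],[-9,0,-9],-1],[[0,0,0],[-12,0,-12],-1],[[0,0,0],[-12,0,-12],-1],[[0,0,0],[-12,0,-12],-1]]}}

```text
clock: 3.73
position: [0.5647, -0.271, 0.2105]
ee_rot: [2.15, 1.399, -0.883]
force: [-0.6, 0.3, -1.9]
width: 0.526
gripper_force: 25.0
```

Run:
```python
from h import *
o=readout.observe();print(o["position"],o["width"],o["force"])
G=fr([0,-1,0],[1,0,-1]);z=G.as_matrix()[:,2]
for h in(.2,.053): print(rel(np.array([.44,.02,h])+.019*z,G))
```

```text
[ 0.56474379 -0.27100571  0.21047687] 0.5264642571028328 [-0.57732215  0.34807386 -1.91729858]
(array([ 17.24, -21.91, -14.12]), array([0.009, 1.371, 1.271]))
(array([ 27.63, -22.04,  -3.72]), array([0.009, 1.371, 1.271]))
```

Emit:
{"name": "drive_tool", "arguments": {"commands": [[[0,0.11,0.1],[1.7,-2.2,-1.4],-1],[[0,0.22,0.21],[3.4,-4.4,-2.8],-1],[[0,0.34,0.32],[5.2,-6.6,-4.2],-1],[[0,0.46,0.42],[6.9,-8.8,-5.6],-1],[[0,0.57,0.53],[8.6,-11,-7],-1],[[0,0.69,0.64],[10.3,-13.1,-8.5],-1],[[0,0.8,0.74],[12,-15.3,-9.9],-1],[[0,0.91,0.85],[13.8,-17.5,-11.3],-1],[[0,1.03,0.95],[15.5,-19.7,-12.7],-1],[[0.01,1.14,1.06],[17.2,-21.9,-14.1],-1],[[0.01,1.26,1.16],[17.2,-21.9,-14.1],-1],[[0.01,1.37,1.27],[17.2,-21.9,-14.1],-1],[[0.01,1.37,1.27],[17.2,-21.9,-14.1],-1],[[0.01,1.37,1.27],[17.2,-21.9,-14.1],-1],[[0.01,1.37,1.27],[17.2,-21.9,-14.1],-1],[[0.01,1.37,1.27],[17.2,-21.9,-14.1],-1],[[0.01,1.37,1.27],[17.2,-21.9,-14.1],-1],[[0.01,1.37,1.27],[17.2,-21.9,-14.1],-1]]}}

```text
clock: 5.23
position: [0.4457, 0.0107, 0.2157]
ee_rot: [2.935, 0.058, 1.02]
force: [1.1, -3.5, -1.6]
width: 0.522
gripper_force: 25.0
```

Run:
```python
from h import *
o=readout.observe();print(o["position"],o["width"],o["joints"].round(2))
G=fr([0,-1,0],[1,0,-1]);z=G.as_matrix()[:,2]
for h in(.055,.045): print(rel(np.array([.44,.02,h])+.019*z,G))
a=cams.get_image("wrist");b=cams.get_image("scene")[120:300,160:360]
c=np.zeros((420,800,3),np.uint8);c[:,:400]=a[:,80:480];c[:360,400:]=cv2.resize(b,(400,360))
cv2.imwrite("pics/w2.png",c)
```

```text
[0.44571502 0.01067286 0.2157387 ] 0.5222215569707397 [ 0.48 -0.1  -0.7   2.5   1.    0.12 -2.73]
(array([-10.14,  -1.68,  14.12]), array([0.017, 0.116, 0.048]))
(array([-10.76,  -1.73,  14.9 ]), array([0.017, 0.116, 0.048]))
```

View pics/w2.png

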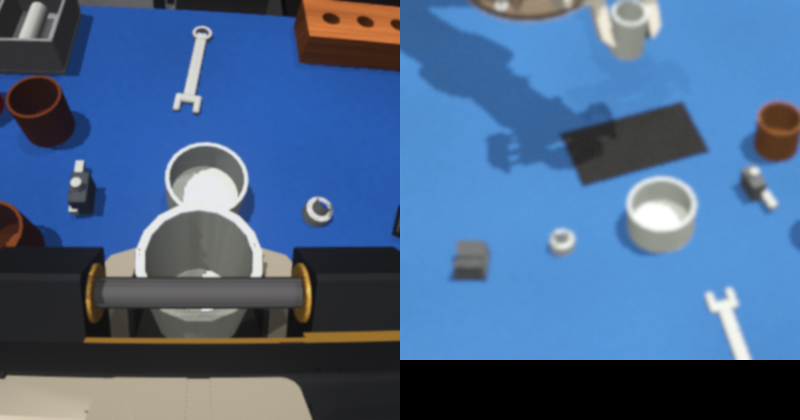

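The wrist view shows the small cup held mouth up, but joints 6 and 7 are at their limits. Pointing the tool left (+y) suits the arm better.

Run:
```python
from h import *
G=fr([.98,-.2,0],[.2*.7,.98*.7,-.7]);z=G.as_matrix()[:,2]
for P in([.50,.0,.18],[.44,.02,.12],): print(rel(np.array(P)+.019*z,G))
```

```text
(array([ 1.31, -0.04,  7.52]), array([ 0.919,  0.126, -0.975]))
(array([-7.  , -2.49,  8.44]), array([ 0.919,  0.126, -0.975]))
```

Emit:
{"name": "drive_tool", "arguments": {"commands": [[[0.08,0.01,-0.09],[0.2,0,1.5],-1],[[0.18,0.03,-0.2],[0.5,0,3],-1],[[0.28,0.04,-0.3],[0.8,0,4.5],-1],[[0.37,0.05,-0.39],[1,0,6],-1],[[0.46,0.06,-0.49],[1.3,0,7.5],-1],[[0.55,0.08,-0.58],[1.3,0,7.5],-1],[[0.64,0.09,-0.68],[1.3,0,7.5],-1],[[0.74,0.1,-0.78],[1.3,0,7.5],-1],[[0.83,0.11,-0.88],[1.3,0,7.5],-1],[[0.92,0.13,-0.97],[1.3,0,7.5],-1],[[0.92,0.13,-0.97],[1.3,0,7.5],-1],[[0.92,0.13,-0.97],[1.3,0,7.5],-1],[[0.92,0.13,-0.97],[1.3,0,7.5],-1],[[0.92,0.13,-0.97],[1.3,0,7.5],-1],[[0.92,0.13,-0.97],[1.3,0,7.5],-1],[[0.92,0.13,-0.97],[1.3,0,7.5],-1],[[0.92,0.13,-0.97],[1.3,0,7.5],-1]]}}

```text
clock: 6.75
position: [0.5021, 0.0167, 0.162]
ee_rot: [-2.663, -0.971, -0.852]
force: [0.5, -0.6, -1.6]
width: 0.522
gripper_force: 25.0
```

Run:
```python
from h import *
o=readout.observe();print(o["position"],o["width"],o["joints"].round(2),o["dq"].round(2))
G=fr([.98,-.2,0],[.2*.7,.98*.7,-.7]);z=G.as_matrix()[:,2]
for P in([.50,.0,.18],[.44,.02,.08],[.44,.02,.047],): print(rel(np.array(P)+.019*z,G))
```

```text
[0.50205619 0.01666784 0.16201083] 0.5220999809437041 [ 1.18  0.48 -1.25  2.28  0.26  0.22 -1.03] [ 0.12  0.21  0.06 -0.2  -1.55  0.28  2.18]
(array([ 0.11,  0.32, -0.47]), array([ 0.454,  0.177, -0.505]))
(array([-8.28, -5.29,  5.7 ]), array([ 0.454,  0.177, -0.505]))
(array([-10.17,  -5.37,   8.4 ]), array([ 0.454,  0.177, -0.505]))
```

Emit:
{"name": "drive_tool", "arguments": {"commands": [[[0.1,0.04,-0.1],[0,0,0],-1],[[0.2,0.08,-0.2],[0,0,0],-1],[[0.3,0.12,-0.3],[0,0,0],-1],[[0.38,0.15,-0.4],[0,0,0],-1],[[0.45,0.18,-0.5],[0,0,0],-1],[[0.45,0.18,-0.5],[0,0,0],-1],[[0.45,0.18,-0.5],[0,0,0],-1],[[0.45,0.18,-0.5],[0,0,0],-1],[[0.45,0.18,-0.5],[0,0,0],-1]]}}

```text
clock: 7.5
position: [0.5028, 0.0163, 0.1619]
ee_rot: [-1.966, -1.584, -0.82]
force: [-0.5, -1.0, -1.8]
width: 0.526
gripper_force: 25.0
```

```bash
cat > s.py <<'E'
from h import *
o=readout.observe();print(o["position"],o["width"],o["joints"].round(2),o["dq"].round(2))
G=fr([.98,-.2,0],[.2*.7,.98*.7,-.7]);z=G.as_matrix()[:,2]
for P in([.50,.0,.18],[.44,.02,.08],[.44,.02,.047],): print(rel(np.array(P)+.019*z,G))
E
python3 s.py
```

```text
[0.50278622 0.0162666  0.16190916] 0.5264028758612809 [ 1.2   0.85 -1.25  1.98  0.01  0.74 -0.08] [ 0.03 -0.05 -0.03  0.05 -0.01 -0.02 -0.02]
(array([ 0.12,  0.06, -0.54]), array([ 0.01 , -0.004, -0.009]))
(array([-6.5 , -6.24,  6.97]), array([ 0.01 , -0.004, -0.009]))
(array([-8.85, -6.24,  9.3 ]), array([ 0.01 , -0.004, -0.009]))
```

Emit:
{"name": "drive_tool", "arguments": {"commands": [[[0,0,0],[-1.5,-1.2,1.8],-1],[[0,0,0],[-3,-2.4,3.6],-1],[[0,0,0],[-4.6,-3.6,5.4],-1],[[0.01,0,-0.01],[-6.3,-4.8,7.2],-1],[[0.01,0,-0.01],[-6.3,-4.8,7.2],-1],[[0.01,0,-0.01],[-6.3,-4.8,7.2],-1],[[0.01,0,-0.01],[-6.3,-4.8,7.2],-1],[[0.01,0,-0.01],[-6.3,-4.8,7.2],-1]]}}

```text
clock: 8.17
position: [0.4589, 0.0307, 0.069]
ee_rot: [-1.958, -1.599, -0.818]
force: [-0.1, 0.1, -0.5]
width: 0.522
gripper_force: 25.0
```

```bash
sed -i 's/\.44,\.02/.455,.02/g;s/\.047/.046/' s.py; python3 s.py
python3 - <<'E'
from h import *
a=cams.get_image("top");b=cams.get_image("scene")[120:300,190:390]
c=np.zeros((500,800,3),np.uint8);c[:500,:400]=cv2.resize(a[190:290,230:310],(400,500));c[:360,400:]=cv2.resize(b,(400,360))
cv2.imwrite("pics/s3.png",c)
E
```

```text
[0.45894205 0.03069153 0.06901081] 0.5221901489351936 [ 1.18  0.95 -1.14  2.13  0.09  0.53 -0.03] [ 0.01  0.    0.    0.    0.   -0.    0.  ]
(array([ 6.3 ,  4.7 , -7.46]), array([ 0.006, -0.002,  0.003]))
(array([-0.02, -0.17,  0.33]), array([ 0.006, -0.002,  0.003]))
(array([-2.43, -0.19,  2.73]), array([ 0.006, -0.002,  0.003]))
```

View pics/s3.png

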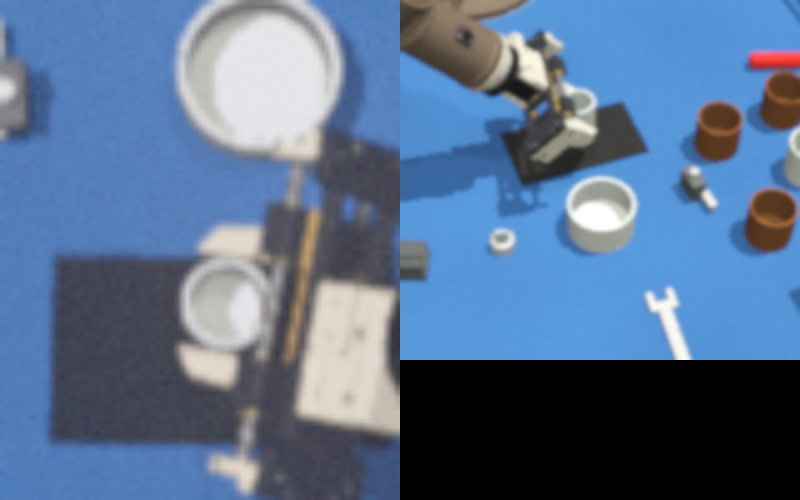

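Emit:
{"name": "drive_tool", "arguments": {"commands": [[[0,0,0],[-1,-0.3,-1],-1],[[0,0,0],[-2,-0.7,-2],-1],[[0,0,0],[-3,-1,-3],-1],[[0.01,0,0],[-3.8,-1.4,-3.6],-1],[[0.01,0,0],[-3.8,-1.4,-3.6],-1],[[0.01,0,0],[-3.8,-1.4,-3.6],-1],[[0.01,0,0],[-3.8,-1.4,-3.6],-1]]}}

```text
clock: 8.85
position: [0.4338, -0.0174, 0.0665]
ee_rot: [-1.95, -1.599, -0.808]
force: [0.3, 0.5, -1.2]
width: 0.522
gripper_force: 25.0
```

```bash
sed -i 's/\.455,\.02/.432,-.03/g' s.py; python3 s.py
```

```text
[ 0.43378715 -0.01736112  0.06651499] 0.5220707175002375 [ 1.29  0.96 -1.15  2.11  0.11  0.63  0.03] [-0.01  0.   -0.    0.    0.    0.    0.  ]
(array([10.16,  6.14, -3.99]), array([-0.005, -0.002,  0.002]))
(array([0.05, 0.08, 0.05]), array([-0.005, -0.002,  0.002]))
(array([-2.36,  0.09,  2.44]), array([-0.005, -0.002,  0.002]))
```

Emit:
{"name": "drive_tool", "arguments": {"commands": [[[0,0,0],[-0.6,0.1,0.6],-1],[[0,0,0],[-1.2,0.1,1.2],-1],[[0,0,0],[-1.7,0.1,1.7],-1],[[0,0,0],[-2,0.1,2.05],-1],[[0,0,0],[-2.2,0.1,2.25],-1],[[0,0,0],[-2.2,0.1,2.25],-1],[[0,0,0],[-2.2,0.1,2.25],-1]]}}

```text
clock: 9.43
position: [0.4341, -0.0172, 0.0345]
ee_rot: [-1.949, -1.598, -0.807]
force: [0.8, 0.4, -1.2]
width: 0.526
gripper_force: 25.0
```

```bash
python3 s.py; python3 -c "
from h import *
print(readout.observe()['force'])"
```

```text
[ 0.43412969 -0.01724964  0.03446237] 0.5263622773577291 [ 1.26  1.01 -1.09  2.12  0.15  0.58  0.05] [ 0.01 -0.01 -0.01 -0.   -0.    0.   -0.  ]
(array([12.43,  6.08, -6.27]), array([-0.007, -0.003,  0.001]))
(array([ 2.31,  0.03, -2.23]), array([-0.007, -0.003,  0.001]))
(array([-0.1 ,  0.05,  0.17]), array([-0.007, -0.003,  0.001]))
[ 0.77869224  0.3511658  -1.23406974]
```

Emit:
{"name": "drive_tool", "arguments": {"commands": [[[0,0,0],[-0.07,0,0.07],-1],[[0,0,0],[-0.14,0,0.14],-1],[[0,0,0],[-0.14,0,0.14],-1]]}}

```text
clock: 9.68
position: [0.4342, -0.0176, 0.0325]
ee_rot: [-1.95, -1.598, -0.807]
force: [-0.6, 0.3, -1.6]
width: 0.524
gripper_force: 25.0
```

Emit:
{"name": "drive_tool", "arguments": {"commands": [[[0,0,0],[-0.07,0,0.07],-1],[[0,0,0],[-0.07,0,0.07],-1]]}}

```text
clock: 9.85
position: [0.4341, -0.0176, 0.0315]
ee_rot: [-1.95, -1.598, -0.807]
force: [-0.1, 0.6, -1.0]
width: 0.526
gripper_force: 25.0
```

Emit:
{"name": "drive_tool", "arguments": {"commands": [[[0,0,0],[-0.07,0,0.07],-1],[[0,0,0],[-0.07,0,0.07],-1]]}}

```text
clock: 10.02
position: [0.4341, -0.0176, 0.0304]
ee_rot: [-1.95, -1.598, -0.807]
force: [-0.2, 0.0, -1.1]
width: 0.525
gripper_force: 25.0
```

Emit:
{"name": "drive_tool", "arguments": {"commands": [[[0,0,0],[-0.07,0,0.07],-1],[[0,0,0],[-0.07,0,0.07],-1]]}}

```text
clock: 10.18
position: [0.4341, -0.0175, 0.0294]
ee_rot: [-1.95, -1.598, -0.807]
force: [0.3, 0.7, -1.4]
width: 0.526
gripper_force: 25.0
```

Emit:
{"name": "drive_tool", "arguments": {"commands": [[[0,0,0],[-0.07,0,0.07],-1],[[0,0,0],[-0.07,0,0.07],-1]]}}

```text
clock: 10.35
position: [0.4342, -0.0173, 0.0288]
ee_rot: [-1.949, -1.598, -0.807]
force: [-0.9, -0.8, 3.3]
width: 0.526
gripper_force: 25.0
```

Emit:
{"name": "drive_tool", "arguments": {"commands": [[[0,0,0],[0,0,0],0.2],[[0,0,0],[0,0,0],0.2],[[0,0,0],[0,0,0],0.6],[[0,0,0],[0,0,0],0.6],[[0,0,0],[0,0,0],0.6],[[0,0,0],[0,0,0],0.6],[[0,0,0],[0,0,-1],0.6],[[0,0,0],[0,0,-3],0.6],[[0,0,0],[0,0,-6],0.6],[[0,0,0],[0,0,-9],1],[[0,0,0],[0,0,-12],1],[[0,0,0],[0,0,-15],1],[[0,0,0],[0,0,-15],1],[[0,0,0],[0,0,-15],1]]}}

```text
clock: 11.52
position: [0.4144, -0.1233, 0.1347]
ee_rot: [-1.953, -1.598, -0.808]
force: [-0.6, 0.9, 0.0]
width: 0.995
gripper_force: 0.0
```

Run:
```python
from h import *
o=readout.observe();print(o["position"],o["width"],o["joints"].round(2))
a=cams.get_image("top");w=cams.get_image("wrist")
c=np.zeros((500,800,3),np.uint8);c[:420,:400]=w[:,80:480];c[:500,400:]=cv2.resize(a[190:290,230:310],(400,500))
cv2.imwrite("pics/s4.png",c);cv2.imwrite("pics/w4.png",w)
print(proj("wrist",[.432,-.03,.073]),proj("top",[.432,-.03,.073]))
# middle cup pre-grasp: tool down, y along +-y, x outward
G=fr([0,-1,0],[0,0,-1]);print(rel([.605,.31,.2],G)); G2=fr([0,1,0],[0,0,-1]);print(rel([.605,.31,.2],G2))
```

```text
[ 0.41438195 -0.12326371  0.1347186 ] 0.9954808914175586 [ 1.48  0.9  -1.2   1.95  0.06  0.96  0.15]
(np.float64(278.75447835821427), np.float64(185.37542542528954)) (np.float64(291.4378369496696), np.float64(259.1185868681421))
(array([37.18, 10.41, 27.92]), array([-0.543, -0.654,  1.297]))
(array([37.18, 10.41, 27.92]), array([ 0.689, -0.572, -1.665]))
```

View pics/s4.png

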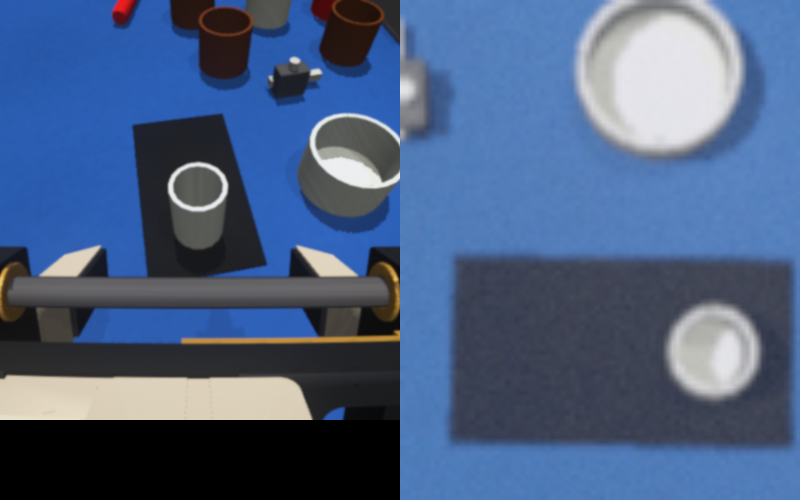

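The small cup stands upright on the mat, wrist image (278,185). Next is the middle cup.

Run:
```python
from h import *
G=fr([.64,.77,0],[0,0,-1]);print(rel([.585,.285,.20],G),rel([.605,.31,.20],G))
```

```text
(array([35.17,  8.93, 25.91]), array([ 0.418, -0.712, -1.016])) (array([37.18, 10.41, 27.92]), array([ 0.418, -0.712, -1.016]))
```

Emit:
{"name": "drive_tool", "arguments": {"commands": [[[0,0,0],[2.8,0,-2.8],1],[[0,0,0],[5.6,0,-5.6],1],[[0.04,-0.07,-0.1],[9,1,-5],1],[[0.08,-0.14,-0.2],[11.8,2,-2],1],[[0.12,-0.21,-0.3],[14.6,3,1.5],1],[[0.16,-0.28,-0.4],[17.5,4,5],1],[[0.2,-0.35,-0.5],[20.4,5,8],1],[[0.25,-0.42,-0.6],[23.3,6,11],1],[[0.29,-0.49,-0.7],[26,7,14],1],[[0.33,-0.56,-0.8],[29,8,17],1],[[0.37,-0.63,-0.9],[32,9,20],1],[[0.42,-0.71,-1.02],[35,9.7,23],1],[[0.42,-0.71,-1.02],[37.2,10.4,26],1],[[0.42,-0.71,-1.02],[37.2,10.4,27.9],1],[[0.42,-0.71,-1.02],[37.2,10.4,27.9],1],[[0.42,-0.71,-1.02],[37.2,10.4,27.9],1],[[0.42,-0.71,-1.02],[37.2,10.4,27.9],1]]}}

```text
clock: 13.03
position: [0.6031, 0.313, 0.1983]
ee_rot: [-1.051, -2.957, 0.001]
force: [1.2, -1.1, 0.9]
width: 1.001
gripper_force: 0.0
```

```bash
cat > circ.py <<'E'
from h import *
def cup(name,z,guess,rad,im=None):
    "rim circle: bright low-saturation pixels near the projected guess, outline points cast on plane z, circle fit"
    im=cams.get_image(name) if im is None else im
    i=cams.camera_info(name);u,v=map(int,proj(name,[*guess,z],i))
    hsv=cv2.cvtColor(im,cv2.COLOR_BGR2HSV);m=((hsv[...,1]<90)&(hsv[...,2]>60)).astype(np.uint8)
    cs,_=cv2.findContours(m,cv2.RETR_EXTERNAL,cv2.CHAIN_APPROX_NONE)
    q=max(cs,key=lambda c:cv2.contourArea(c) if cv2.pointPolygonTest(c,(u,v),True)>-12 else -1)[:,0]
    P=np.array([onz(name,*p,z,i)[:2] for p in q])
    from scipy.optimize import least_squares
    f=least_squares(lambda s:np.hypot(*(P-s).T)-rad,guess,loss="soft_l1",f_scale=.001)
    return f.x,np.median(abs(f.fun)),(u,v),q.mean(0)
E
python3 - <<'E'
from circ import *
o=readout.observe();print(o["position"],o["joints"].round(2),R.from_rotvec(o["ee_rot"]).as_matrix().round(2).tolist())
im=cams.get_image("wrist");cv2.imwrite("pics/w5.png",im)
print(cup("wrist",.062,[.605,.31],.034,im))
t=cv2.imread("pics/top0.png");print(cup("top",.062,[.605,.31],.034,t),cup("top",.052,[.587,-.006],.047,t))
E
```

```text
[0.60305668 0.31299911 0.19832078] [-0.03  0.73 -0.95  1.4   0.59  1.31 -0.12] [[-0.78, 0.63, -0.0], [0.63, 0.78, 0.0], [0.0, -0.0, -1.0]]
(array([0.60974104, 0.31679348]), np.float64(0.0006768784268712316), (278, 205), array([287.89400922, 203.59907834]))
(array([0.60566963, 0.31314671]), np.float64(0.004480143068483468), (171, 199), array([170.28      , 199.38666667])) (array([ 0.59060184, -0.00442363]), np.float64(0.0018362502566800602), (281, 204), array([281.16666667, 203.95833333]))
```

View pics/w5.png

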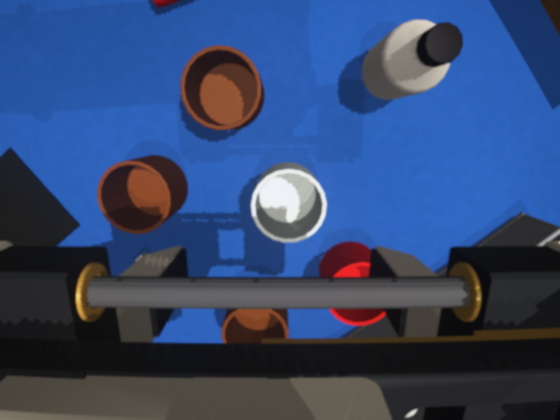

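The wrist view shows the silver middle cup at (288,204), with the brown and red look-alikes clear of the finger path. Descending to grip its top 13 mm.

Emit:
{"name": "drive_tool", "arguments": {"commands": [[[0,0,0],[-0.2,0.5,3],1],[[0,0,0],[-0.2,0.5,7],1],[[0,0,0],[-0.2,0.5,11],1],[[0,0,0],[-0.2,0.5,13.5],1],[[0,0,0],[-0.2,0.5,14.9],1],[[0,0,0],[-0.2,0.5,14.9],1],[[0,0,0],[-0.2,0.5,14.9],1],[[0,0,0],[-0.2,0.5,14.9],0.6],[[0,0,0],[-0.2,0.5,14.9],0.4],[[0,0,0],[-0.2,0.5,14.9],-1],[[0,0,0],[-0.2,0.5,14.9],-1],[[0,0,0],[-0.2,0.5,14.9],-1],[[0,0,0],[-0.2,0.5,14.9],-1],[[0,0,0],[-0.2,0.5,14.9],-1]], "newtons": 25}}

```text
clock: 14.25
position: [0.6114, 0.3129, 0.0535]
ee_rot: [1.062, 2.955, 0.005]
force: [1.1, 0.3, 6.6]
width: 0.721
gripper_force: 24.8
```

Emit:
{"name": "drive_tool", "arguments": {"commands": [[[0,0,0],[0,0,0],-1],[[0,0,0],[0,0,0],-1],[[0,0,0],[0,0,0],-1]]}}

```text
clock: 14.5
position: [0.6114, 0.3129, 0.0535]
ee_rot: [1.062, 2.955, 0.005]
force: [1.5, 0.1, 7.7]
width: 0.722
gripper_force: 24.8
```

Run:
```python
from circ import *
o=readout.observe();print(o["position"],o["joints"].round(2),o["force"],o["ft_torque"],o["width"])
print(R.from_rotvec(o["ee_rot"]).as_matrix().round(3).tolist())
im=cams.get_image("wrist");cv2.imwrite("pics/w6.png",im)
print(cup("wrist",.062,[.609,.316],.034,im)); print(proj("wrist",[.609,.316,.062]))
t=cams.get_image("top");cv2.imwrite("pics/t6.png",t)
```

```text
[0.61144092 0.31286674 0.05349791] [-0.06  0.87 -0.86  1.53  0.72  1.08 -0.21] [1.47780354 0.14002624 7.70839771] [ 0.2642076  -0.55542801  0.05396804] 0.7218267229463682
[[-0.771, 0.636, 0.003], [0.636, 0.771, 0.002], [-0.001, 0.004, -1.0]]
(array([0.59958402, 0.31874539]), np.float64(0.0039577071864691955), (280, 264), array([254.9261477, 243.7245509]))
(np.float64(280.3305273363672), np.float64(264.2520051070521))
```

View pics/w6.png

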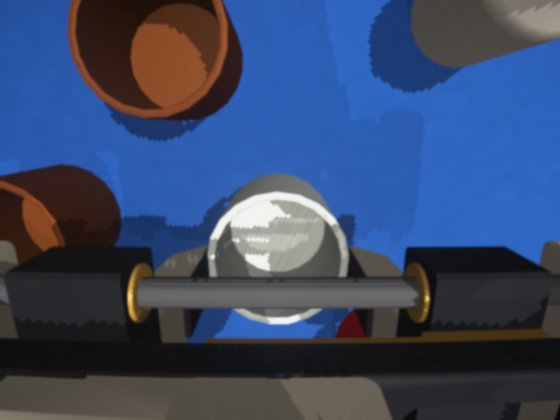

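The wrist view shows the middle cup gripped at its rim, centre about (278,258), with the pads off-centre and too shallow (66 mm opening). I'll open, go slightly deeper and re-centre.

Emit:
{"name": "drive_tool", "arguments": {"commands": [[[0,0,0],[0,0,0],0.75],[[0,0,0],[0,0,0],0.75],[[0,0,0],[0.5,0,0.2],0.75],[[0,0,0],[0.5,0,0.4],0.75],[[0,0,0],[0.5,0,0.4],0.75],[[0,0,0],[0.5,0,0.4],0.75]], "newtons": 30}}

```text
clock: 15.1
position: [0.6061, 0.3149, 0.0474]
ee_rot: [-1.061, -2.956, 0.0]
force: [0.4, 0.2, -0.0]
width: 0.875
gripper_force: 0.0
```

Emit:
{"name": "drive_tool", "arguments": {"commands": [[[0,0,0],[0,0,0],-1],[[0,0,0],[0,0,0],-1],[[0,0,0],[0,0,0],-1],[[0,0,0],[0,0,0],-1],[[0,0,0],[0,0,0],-1]]}}

```text
clock: 15.52
position: [0.6068, 0.315, 0.0479]
ee_rot: [1.062, 2.956, 0.001]
force: [0.4, 0.8, -1.0]
width: 0.729
gripper_force: 30.0
```

Emit:
{"name": "drive_tool", "arguments": {"commands": [[[0,0,0],[0,0,-0.5],-1],[[0,0,0],[0,0,-2],-1],[[0,0,0],[0,0,-5],-1],[[0,0,0],[0,0,-8],-1],[[0,0,0],[0,0,-10],-1],[[0,0,0],[0,0,-10],-1],[[0,0,0],[0,0,-10],-1]]}}

```text
clock: 16.1
position: [0.607, 0.3156, 0.1501]
ee_rot: [1.062, 2.955, 0.004]
force: [0.8, -0.1, -2.6]
width: 0.732
gripper_force: 30.0
```

Run:
```python
from circ import *
o=readout.observe();print(o["position"],o["force"],o["width"],o["joints"].round(2))
G=fr([.8,.6,0],[0,0,-1]);print(rel([.56,.06,.15],G),rel([.59,-.005,.14],G))
im=cams.get_image("top");cv2.imwrite("pics/t7.png",im);print(cup("top",.052,[.587,-.006],.047,im))
```

```text
[0.60695365 0.31559264 0.15011372] [ 0.7915043  -0.1360702  -2.57418588] 0.7321002118909767 [-0.04  0.77 -0.92  1.45  0.63  1.23 -0.15]
(array([-12.64, -22.7 ,  -0.05]), array([0.003, 0.   , 0.238])) (array([-19.09, -25.81,   0.94]), array([0.003, 0.   , 0.238]))
(array([ 0.86751664, -0.07628876]), np.float64(0.6099842230539314), (281, 204), array([304.36328626, 135.62130937]))
```

Run:
```python
from h import *
G=fr([.8,.6,0],[0,0,-1]);print(rel([.632,-.061,.17],G))
```

```text
(array([-25.88, -27.36,  -2.18]), array([0.001, 0.   , 0.238]))
```

Emit:
{"name": "drive_tool", "arguments": {"commands": [[[0,0,0.02],[-2,-2,-1],-1],[[0,0,0.05],[-4.6,-4.8,-2.2],-1],[[0,0,0.08],[-7.2,-7.6,-2.2],-1],[[0,0,0.11],[-9.8,-10.4,-2.2],-1],[[0,0,0.14],[-12.4,-13.2,-2.2],-1],[[0,0,0.17],[-15,-16,-2.2],-1],[[0,0,0.2],[-17.6,-18.8,-2.2],-1],[[0,0,0.24],[-20.2,-21.6,-2.2],-1],[[0,0,0.24],[-22.8,-24.2,-2.2],-1],[[0,0,0.24],[-25,-26.4,-2.2],-1],[[0,0,0.24],[-25.9,-27.4,-2.2],-1],[[0,0,0.24],[-25.9,-27.4,-2.2],-1],[[0,0,0.24],[-25.9,-27.4,-2.2],-1],[[0,0,0.24],[-25.9,-27.4,-2.2],-1]]}}

```text
clock: 17.32
position: [0.6313, -0.0597, 0.169]
ee_rot: [-1.405, -2.808, -0.002]
force: [-0.0, 1.2, -1.7]
width: 0.727
gripper_force: 30.0
```

Run:
```python
from circ import *
o=readout.observe();print(o["position"],o["width"],o["joints"].round(2),o["dq"].round(2))
im=cams.get_image("wrist");cv2.imwrite("pics/w8.png",im)
print(proj("wrist",[.59,-.005,.052]));print(cup("wrist",.052,[.59,-.005],.047,im))
hsv=cv2.cvtColor(im,cv2.COLOR_BGR2HSV);m=((hsv[...,1]<90)&(hsv[...,2]>60)).astype(np.uint8)
for c in cv2.findContours(m,cv2.RETR_EXTERNAL,cv2.CHAIN_APPROX_NONE)[0]:
    if cv2.contourArea(c)>1500: print(cv2.boundingRect(c))
```

```text
[ 0.63129294 -0.0597308   0.16901131] 0.7273232732495468 [ 0.58  0.67 -0.92  1.57  0.56  1.19  0.19] [-0.02 -0.   -0.01 -0.    0.    0.    0.  ]
(np.float64(277.34923149893825), np.float64(125.66881369072162))
(array([ 0.63696406, -0.06681461]), np.float64(0.020363440321689283), (277, 125), array([279.02682563, 187.71385991]))
(0, 375, 392, 45)
(136, 281, 283, 59)
(154, 215, 52, 62)
(395, 174, 80, 74)
(205, 63, 147, 216)
(43, 0, 101, 57)
```

View pics/w8.png

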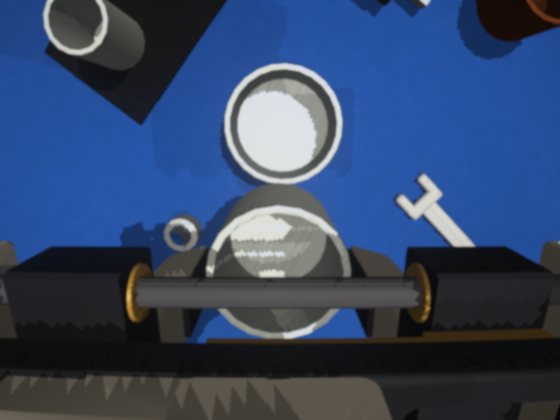

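The view shows the large cup's rim centred at (283,124) and the held middle cup's rim at (279,272), upright. The delta between them gives the move.

Run:
```python
from h import *
o=readout.observe()
L=onz("wrist",283,124,.052);M=onz("wrist",279,272,o["position"][2]+.0145);print(L,M)
d=L-M;d[2]=0;r=R.from_rotvec(o["ee_rot"]);print(r.inv().apply(d)*100, o["position"]+d)
```

```text
[ 0.59280068 -0.00129682  0.052     ] [ 0.63020445 -0.05703732  0.18379157]
[6.70349646 0.35134734 0.01222762] [ 0.59407758 -0.00349178  0.16929157]
```

Emit:
{"name": "drive_tool", "arguments": {"commands": [[[0,0,0],[3,0.2,0],-1],[[0,0,0],[6,0.3,0],-1],[[0,0,0],[6.6,0.3,0],-1],[[0,0,0],[6.6,0.3,0],-1],[[0,0,0],[6.6,0.3,2],-1],[[0,0,0],[6.6,0.3,4],-1],[[0,0,0],[6.6,0.3,5.5],-1],[[0,0,0],[6.6,0.3,6.5],-1],[[0,0,0],[6.6,0.3,7.2],-1],[[0,0,0],[6.6,0.3,7.9],-1],[[0,0,0],[6.6,0.3,8.6],-1],[[0,0,0],[6.6,0.3,9.3],-1],[[0,0,0],[6.6,0.3,10],-1],[[0,0,0],[6.6,0.3,10],-1],[[0,0,0],[6.6,0.3,10],-1]]}}

```text
clock: 18.62
position: [0.5948, -0.0065, 0.0694]
ee_rot: [-1.408, -2.808, -0.001]
force: [-0.9, -0.3, -2.1]
width: 0.735
gripper_force: 30.0
```

Emit:
{"name": "drive_tool", "arguments": {"commands": [[[0,0,0],[0,0,0.4],-1],[[0,0,0],[0,0,0.8],-1],[[0,0,0],[0,0,1.2],-1],[[0,0,0],[0,0,1.3],-1],[[0,0,0],[0,0,1.4],-1],[[0,0,0],[0,0,1.4],-1]]}}

```text
clock: 19.12
position: [0.5948, -0.0064, 0.0555]
ee_rot: [-1.408, -2.808, -0.001]
force: [-0.7, -0.1, -2.5]
width: 0.734
gripper_force: 30.0
```

Emit:
{"name": "drive_tool", "arguments": {"commands": [[[0,0,0],[0,0,0.1],-1],[[0,0,0],[0,0,0.1],-1]]}}

```text
clock: 19.28
position: [0.595, -0.0064, 0.0547]
ee_rot: [-1.408, -2.808, -0.001]
force: [0.5, -0.5, -1.6]
width: 0.727
gripper_force: 30.0
```

Emit:
{"name": "drive_tool", "arguments": {"commands": [[[0,0,0],[0,0,0.1],-1],[[0,0,0],[0,0,0.1],-1]]}}

```text
clock: 19.45
position: [0.595, -0.0064, 0.0538]
ee_rot: [1.408, 2.808, 0.001]
force: [-0.3, -0.3, -0.6]
width: 0.731
gripper_force: 30.0
```

Emit:
{"name": "drive_tool", "arguments": {"commands": [[[0,0,0],[0,0,0.05],-1],[[0,0,0],[0,0,0.05],-1],[[0,0,0],[0,0,0.05],0.5],[[0,0,0],[0,0,0.05],0.6],[[0,0,0],[0,0,0.05],0.7],[[0,0,0],[0,0,0.05],0.7],[[0,0,0],[0,0,0.05],0.7]]}}

```text
clock: 20.03
position: [0.5949, -0.0064, 0.0531]
ee_rot: [-1.408, -2.808, -0.001]
force: [-1.5, 0.2, 0.1]
width: 0.85
gripper_force: 0.0
```

Emit:
{"name": "drive_tool", "arguments": {"commands": [[[0,0,0],[0,0,-2],0.7],[[0,0,0],[0,0,-5],0.7],[[0,0,0],[0,0,-9],0.7],[[0,0,0],[0,0,-12],0.7],[[0,0,0],[-5,0,-12],0.4],[[0,0,0],[-6,0,-12],0.4],[[0,0,0],[-6,0,-12],0.4],[[0,0,0],[-6,0,-12],0.4]]}}

```text
clock: 20.7
position: [0.631, -0.056, 0.1727]
ee_rot: [-1.412, -2.806, -0.001]
force: [-0.5, -0.2, -0.3]
width: 0.704
gripper_force: 0.0
```

Run:
```python
from circ import *
o=readout.observe();print(o["position"],o["width"],o["joints"].round(2))
im=cams.get_image("wrist");cv2.imwrite("pics/w9.png",im)
L=[.594,-.003]
hsv=cv2.cvtColor(im,cv2.COLOR_BGR2HSV);print(proj("wrist",[*L,.052]),proj("wrist",[*L,.068]))
g=cv2.cvtColor(im,cv2.COLOR_BGR2GRAY)
c=cv2.HoughCircles(g,cv2.HOUGH_GRADIENT,1,5,param1=120,param2=25,minRadius=25,maxRadius=80)
print(c[0][:8] if c is not None else None)
print(cup("wrist",.052,L,.047,im))
t=cams.get_image("top");cv2.imwrite("pics/t9.png",t)
print(proj("wrist",[.432,-.03,.073]))
G=fr([.95,.3,0],[0,0,-1]);print(rel([.432,-.03,.2],G),rel([.47,-.09,.2],G))
```

```text
[ 0.63104633 -0.05595115  0.17273489] 0.7041117021884558 [ 0.57  0.67 -0.92  1.56  0.56  1.19  0.18]
(np.float64(279.99675676601777), np.float64(132.28366233390284)) (np.float64(280.1127370629407), np.float64(132.6154335138486))
[[280.5 127.5  59. ]
 [276.5 133.5  46.8]
 [265.5 141.5  48.1]
 [280.5 121.5  54.2]
 [272.5 137.5  46.7]
 [287.5 136.5  41.4]
 [282.5 132.5  41.9]
 [271.5 129.5  51.9]]
(array([ 0.59254677, -0.00142434]), np.float64(0.00023459751908327942), (279, 132), array([279.62275449, 127.46706587]))
(np.float64(76.21725774440537), np.float64(28.94452711865739))
(array([ 13.77, -14.46,  -2.69]), array([ 0.   , -0.001,  0.336])) (array([  6.69, -15.01,  -2.7 ]), array([ 0.   , -0.001,  0.336]))
```

Run:
```python
from circ import *
im=cv2.imread("pics/w9.png")
M=onz("wrist",276.5,133.5,.068);print("mid",M)
s=cup("wrist",.073,[.432,-.03],.024,im);print(s)
t=cv2.imread("pics/t9.png");print(cup("top",.073,[.432,-.03],.024,t))
G=fr([.95,.3,0],[0,0,-1]);x=G.as_matrix()[:,0]
for b in(.0,.03):print(rel(np.array([*s[0],.18])-b*x,G))
```

```text
mid [ 0.59188366 -0.00442885  0.068     ]
(array([ 0.43554251, -0.02942446]), np.float64(0.0047445389312627435), (76, 28), array([89.08405797, 31.48695652]))
(array([ 0.42643197, -0.00057901]), np.float64(0.04832474938949022), (291, 259), array([277.24553571, 260.44642857]))
(array([ 13.6 , -14.14,  -0.69]), array([ 0.   , -0.001,  0.336]))
(array([ 10.77, -15.13,  -0.7 ]), array([ 0.   , -0.001,  0.336]))
```

Emit:
{"name": "drive_tool", "arguments": {"commands": [[[0,0,0.04],[2,-3,-0.7],0.4],[[0,0,0.12],[4,-6,-0.7],0.4],[[0,0,0.2],[6,-9,-0.7],0.4],[[0,0,0.28],[8,-12,-0.7],0.4],[[0,0,0.34],[10,-14.5,-0.7],0.4],[[0,0,0.34],[10.8,-15.1,-0.7],0.4],[[0,0,0.34],[10.8,-15.1,-0.7],0.4],[[0,0,0.34],[10.8,-15.1,-0.7],0.4],[[0,0,0.34],[10.8,-15.1,-0.7],0.4]]}}

```text
clock: 21.55
position: [0.4464, -0.0579, 0.1805]
ee_rot: [1.861, 2.53, 0.003]
force: [0.6, 0.2, -0.5]
width: 0.703
gripper_force: 0.0
```

Run:
```python
from circ import *
o=readout.observe();print(o["position"],o["width"],o["joints"].round(2),o["dq"].round(2).max())
im=cams.get_image("wrist");cv2.imwrite("pics/w10.png",im)
s=cup("wrist",.073,[.4355,-.0294],.024,im);print(s)
g=cv2.cvtColor(im,cv2.COLOR_BGR2GRAY);c=cv2.HoughCircles(g,cv2.HOUGH_GRADIENT,1,5,param1=120,param2=22,minRadius=25,maxRadius=45);print(c[0][:5] if c is not None else 0)
if c is not None: print([onz("wrist",*k[:2],.073).round(4) for k in c[0][:4]])
G=fr([.95,.3,0],[0,0,-1]);print(rel([*s[0],.0605],G))
```

```text
[ 0.44638529 -0.05791405  0.18049794] 0.7028364862206518 [ 0.8   0.36 -0.99  1.99  0.36  0.98 -0.06] 0.01
(array([ 0.43139393, -0.03034375]), np.float64(0.0010122933505378826), (275, 174), array([270.18888889, 173.7       ]))
[[269.5 174.5  29.9]
 [470.5 208.5  44.4]
 [448.5 203.5  44.4]
 [463.5 187.5  44.4]
 [462.5 203.5  34.4]]
[array([ 0.431 , -0.0305,  0.073 ]), array([ 0.597 , -0.0076,  0.073 ]), array([ 0.5773, -0.0094,  0.073 ]), array([0.5838, 0.0066, 0.073 ])]
(array([ 3.07, -0.64, 11.98]), array([ 0.002, -0.001, -0.004]))
```

Emit:
{"name": "drive_tool", "arguments": {"commands": [[[0,0,0],[2,-0.6,2],0.4],[[0,0,0],[3.1,-0.6,5],0.4],[[0,0,0],[3.1,-0.6,8.5],0.4],[[0,0,0],[3.1,-0.6,11],0.4],[[0,0,0],[3.1,-0.6,12],0.4],[[0,0,0],[3.1,-0.6,12],0.4],[[0,0,0],[3.1,-0.6,12],0.4]], "newtons": 20}}

```text
clock: 22.18
position: [0.431, -0.0298, 0.0604]
ee_rot: [-1.862, -2.529, -0.002]
force: [-0.0, 1.2, 0.6]
width: 0.701
gripper_force: 0.0
```

Emit:
{"name": "drive_tool", "arguments": {"commands": [[[0,0,0],[0,0,0],0.2],[[0,0,0],[0,0,0],-1],[[0,0,0],[0,0,0],-1],[[0,0,0],[0,0,0],-1],[[0,0,0],[0,0,0],-1],[[0,0,0],[0,0,0],-1],[[0,0,0],[0,0,0],-1]]}}

```text
clock: 22.77
position: [0.4313, -0.0306, 0.0611]
ee_rot: [1.863, 2.528, 0.002]
force: [-0.0, -1.1, 8.3]
width: 0.517
gripper_force: 20.0
```

Emit:
{"name": "drive_tool", "arguments": {"commands": [[[0,0,0],[0,0,0],0.2],[[0,0,0],[0,0,0],0.2],[[0,0,0],[0,0,0.1],0.2],[[0,0,0],[0,0,0.15],0.2],[[0,0,0],[0,0,0.15],0.2],[[0,0,0],[0,0,0.15],-1],[[0,0,0],[0,0,0.15],-1],[[0,0,0],[0,0,0.15],-1],[[0,0,0],[0,0,0.15],-1],[[0,0,0],[0,0,0.15],-1],[[0,0,0],[0,0,0.15],-1]]}}

```text
clock: 23.68
position: [0.4302, -0.0304, 0.0586]
ee_rot: [-1.863, -2.529, -0.001]
force: [-0.1, 0.4, -1.1]
width: 0.518
gripper_force: 20.0
```

Emit:
{"name": "drive_tool", "arguments": {"commands": [[[0,0,0],[0,0,-0.5],-1],[[0,0,0],[0,0,-2],-1],[[0,0,0],[0,0,-5],-1],[[0,0,0],[0,0,-9],-1],[[0,0,0],[0,0,-13],-1],[[0,0,0],[0,0,-13.5],-1],[[0,0,0],[0,0,-13.5],-1]]}}

```text
clock: 24.27
position: [0.4318, -0.0305, 0.1961]
ee_rot: [1.862, 2.525, 0.004]
force: [0.4, 0.5, -1.8]
width: 0.519
gripper_force: 20.0
```

Run:
```python
from h import *
o=readout.observe();print(o["position"],o["force"],o["width"])
G=fr([.95,.3,0],[0,0,-1]);print(rel([.613,-.07,.195],G))
```

```text
[ 0.43176851 -0.03049254  0.19612528] [ 0.41606626  0.53961513 -1.79210733] 0.5194947661047151
(array([-9.13, 16.14,  0.2 ]), array([ 0.004,  0.002, -0.006]))
```

Emit:
{"name": "drive_tool", "arguments": {"commands": [[[0,0,0],[-2,2,0],-1],[[0,0,0],[-4,5,0],-1],[[0,0,0],[-6,8,0],-1],[[0,0,0],[-8,11,0],-1],[[0,0,0],[-9.1,14,0],-1],[[0,0,0],[-9.1,16.1,0],-1],[[0,0,0],[-9.1,16.1,0],-1],[[0,0,0],[-9.1,16.1,0],-1],[[0,0,0],[-9.1,16.1,0],-1],[[0,0,0],[-9.1,16.1,0],-1]]}}

```text
clock: 25.1
position: [0.6096, -0.0699, 0.1928]
ee_rot: [-1.862, -2.529, 0.002]
force: [-0.1, -0.3, -1.2]
width: 0.52
gripper_force: 20.0
```

Run:
```python
from circ import *
o=readout.observe();print(o["position"],o["width"],o["dq"].round(2).max())
im=cams.get_image("wrist");cv2.imwrite("pics/w11.png",im)
print(cup("wrist",.052,[.592,-.003],.047,im))
zr=o["position"][2]+.0144
print(proj("wrist",[.592,-.003,.068]),"held expected",proj("wrist",[*o["position"][:2],zr]))
g=cv2.cvtColor(im,cv2.COLOR_BGR2GRAY)
for lo,hi,z in((35,60,.068),(40,75,zr)):
    c=cv2.HoughCircles(g,cv2.HOUGH_GRADIENT,1,6,param1=120,param2=22,minRadius=lo,maxRadius=hi)
    for k in c[0][:6]: print(k,onz("wrist",k[0],k[1],z).round(4))
```

```text
[ 0.60960395 -0.06989677  0.19284484] 0.5201026049814953 0.01
(array([ 0.59353396, -0.0031903 ]), np.float64(0.0002139702411166483), (281, 124), array([283.08280255, 123.05095541]))
(np.float64(281.7064528438136), np.float64(124.09461391029126)) held expected (np.float64(277.53074117714056), np.float64(276.18102431861485))
[283.5 121.5  54.8] [ 0.5928 -0.0006  0.068 ]
[284.5 128.5  36.6] [ 0.5952 -0.0057  0.068 ]
[277.5 127.5  42.7] [ 0.5895 -0.0066  0.068 ]
[290.5 119.5  47.3] [0.5977 0.0026 0.068 ]
[281.5 115.5  49.5] [0.5898 0.0034 0.068 ]
[279.5 137.5  40.7] [ 0.5935 -0.0137  0.068 ]
[283.5 124.5  54.1] [ 0.5918 -0.0041  0.2072]
[283.5 117.5  51.3] [ 0.591  -0.0014  0.2072]
[275.5 139.5  46.7] [ 0.5905 -0.0109  0.2072]
[290.5 119.5  47.4] [ 0.594  -0.0013  0.2072]
[276.5 284.5  54.3] [ 0.6104 -0.0741  0.2072]
[287.5 129.5  48.1] [ 0.594  -0.0056  0.2072]
```

Run:
```python
from h import *
from scipy.optimize import least_squares
im=cv2.imread("pics/w11.png");g=cv2.GaussianBlur(cv2.cvtColor(im,cv2.COLOR_BGR2GRAY),(3,3),0).astype(float)
u,v=proj("wrist",[.592,-.0045,.068])
P=cv2.warpPolar(g,(60,180),(u,v),60,cv2.WARP_POLAR_LINEAR)
print(P[::15,28:56:2].astype(int))
# outer edge of the middle rim: strongest fall outward between 34 and 48 px
d=np.diff(P,axis=1);pts=[];w=[]
for k in range(180):
    r=34+np.argmin(d[k,34:49]);s=d[k,r]
    if s<-25: a=k*2*np.pi/180;pts.append(onz("wrist",u+(r+.5)*np.cos(a),v+(r+.5)*np.sin(a),.068)[:2])
pts=np.array(pts);f=least_squares(lambda s:np.hypot(*(pts-s[:2]).T)-s[2],[.592,-.0045,.034],loss="soft_l1",f_scale=.001)
print(len(pts),f.x,np.median(abs(f.fun)))
print(rel([f.x[0],f.x[1],.19],fr([.95,.3,0],[0,0,-1])))
```

```text
[[171 168 139  91  77  91 177 230 188  99  77 107 202 235]
 [205 180 156 104  87  86 149 229 224 137 108 166 233 212]
 [239 239 233 203 123 109 156 210 225 153 148 223 228 151]
 [239 239 227 162 123 131 196 233 187 123 190 231 182  91]
 [239 232 165 128 129 203 228 193 106 164 219 222 126  64]
 [233 163 108 122 208 226 184  92 101 194 230 217 111  62]
 [165  97 104 192 234 227 190 110  92 149 227 231 166  98]
 [115  77 118 187 233 203 171 117  75  79 120 223 232 156]
 [137  82 102 206 234 216 173 161 112  75  78 110 214 236]
 [168 104  77 104 196 234 210 172 153 105  75  73 103 207]
 [184 137  80  81 118 220 232 215 179 115  74  72  88 194]
 [166 154  98  75  77 149 231 215 165  89  74  74 134 228]]
179 [ 0.59370818 -0.0045098   0.03489566] 0.0005146028622128665
(array([6.74, 0.4 , 0.33]), array([-0.001, -0.   , -0.005]))
```

Emit:
{"name": "drive_tool", "arguments": {"commands": [[[0,0,0],[3,0.2,0],-1],[[0,0,0],[6,0.4,0],-1],[[0,0,0],[6.7,0.4,0],-1],[[0,0,0],[6.7,0.4,0],-1],[[0,0,0],[6.7,0.4,2],-1],[[0,0,0],[6.7,0.4,4],-1],[[0,0,0],[6.7,0.4,5.5],-1],[[0,0,0],[6.7,0.4,6.5],-1],[[0,0,0],[6.7,0.4,7.2],-1],[[0,0,0],[6.7,0.4,7.9],-1],[[0,0,0],[6.7,0.4,8.7],-1],[[0,0,0],[6.7,0.4,9.6],-1],[[0,0,0],[6.7,0.4,10.5],-1],[[0,0,0],[6.7,0.4,10.5],-1],[[0,0,0],[6.7,0.4,10.5],-1]]}}

```text
clock: 26.4
position: [0.5947, -0.0044, 0.0882]
ee_rot: [-1.862, -2.529, -0.0]
force: [-0.0, -0.4, -0.7]
width: 0.517
gripper_force: 20.0
```

Inside without contact.

Emit:
{"name": "drive_tool", "arguments": {"commands": [[[0,0,0],[0,0,0.6],-1],[[0,0,0],[0,0,1.2],-1],[[0,0,0],[0,0,1.6],-1],[[0,0,0],[0,0,1.8],-1],[[0,0,0],[0,0,1.9],-1],[[0,0,0],[0,0,1.9],-1]]}}

```text
clock: 26.9
position: [0.5948, -0.0044, 0.0695]
ee_rot: [-1.863, -2.529, -0.001]
force: [-0.3, 0.1, -1.2]
width: 0.516
gripper_force: 20.0
```

Emit:
{"name": "drive_tool", "arguments": {"commands": [[[0,0,0],[0,0,0.08],-1],[[0,0,0],[0,0,0.08],-1]]}}

```text
clock: 27.07
position: [0.595, -0.0044, 0.069]
ee_rot: [-1.863, -2.529, -0.001]
force: [0.1, -0.3, -0.5]
width: 0.521
gripper_force: 20.0
```

Emit:
{"name": "drive_tool", "arguments": {"commands": [[[0,0,0],[0,0,0.05],-1],[[0,0,0],[0,0,0.05],-1]]}}

```text
clock: 27.23
position: [0.595, -0.0044, 0.0685]
ee_rot: [-1.863, -2.529, -0.001]
force: [-0.3, -0.5, -0.9]
width: 0.515
gripper_force: 20.0
```

Emit:
{"name": "drive_tool", "arguments": {"commands": [[[0,0,0],[0,0,0.05],-1],[[0,0,0],[0,0,0.05],-1],[[0,0,0],[0,0,0.05],0.1],[[0,0,0],[0,0,0.05],0.2],[[0,0,0],[0,0,0.05],0.3],[[0,0,0],[0,0,0.05],0.3],[[0,0,0],[0,0,0.05],0.3]]}}

```text
clock: 27.82
position: [0.5959, -0.0041, 0.0684]
ee_rot: [1.863, 2.529, 0.003]
force: [1.0, 0.6, 4.5]
width: 0.65
gripper_force: 2.0
```

Emit:
{"name": "drive_tool", "arguments": {"commands": [[[0,0,0],[0,0,-1],0.3],[[0,0,0],[0,0,-4],0.3],[[0,0,0],[0,0,-8],0.4],[[0,0,0],[0,0,-12],0.4],[[0,0,0],[-4,0,-12.5],0.4],[[0,0,0],[-6.7,0,-12.5],0.4],[[0,0,0],[-6.7,0,-12.5],0.4],[[0,0,0],[-6.7,0,-12.5],0.4],[[0,0,0],[-6.7,0,-12.5],0.4]]}}

```text
clock: 28.57
position: [0.6141, -0.068, 0.1928]
ee_rot: [-1.862, -2.528, -0.001]
force: [-0.9, 0.0, 1.0]
width: 0.703
gripper_force: 0.0
```

Run:
```python
from h import *
from scipy.optimize import least_squares
o=readout.observe();print(o["position"],o["width"],o["force"],o["dq"].round(2).max())
im=cams.get_image("wrist");cv2.imwrite("pics/w12.png",im)
g=cv2.GaussianBlur(cv2.cvtColor(im,cv2.COLOR_BGR2GRAY),(3,3),0).astype(float)
# falling outer edges of each rim, cast on its seated height; a seated rim fits its true radius
for n,z,r0 in(("small",.082,.024),("mid",.068,.034),("large",.052,.047)):
    c=np.array([.5937,-.0045])
    for _ in range(3):
        u,v=proj("wrist",[*c,z]);px=np.hypot(*np.subtract(proj("wrist",[c[0]+r0,c[1],z]),(u,v)))
        P=cv2.warpPolar(g,(80,180),(u,v),80,cv2.WARP_POLAR_LINEAR);d=np.diff(P,axis=1);lo,hi=int(px-6),int(px+6);pts=[]
        for k in range(180):
            r=lo+np.argmin(d[k,lo:hi])
            if d[k,r]<-25:a=k*np.pi/90;pts.append(onz("wrist",u+(r+.5)*np.cos(a),v+(r+.5)*np.sin(a),z)[:2])
        p=np.array(pts);f=least_squares(lambda s:np.hypot(*(p-s[:2]).T)-s[2],[*c,r0],loss="soft_l1",f_scale=.001);c=f.x[:2]
    print(n,len(p),f.x.round(4),np.median(abs(f.fun)).round(5))
```

```text
[ 0.61414012 -0.0680463   0.19281346] 0.7031714125582044 [-0.93920228  0.0213777   0.95761639] 0.01
small 180 [ 0.5956 -0.0043  0.024 ] 0.00039
mid 179 [ 0.5939 -0.0036  0.0349] 0.00073
large 180 [ 0.5932 -0.0021  0.0468] 0.00037
```

All three rims fit at their seated heights and are concentric within about 3 mm. The fingertips also met the middle rim at 68 mm, as expected when it is seated, so I'm handing in.

```bash
python3 -c "
from cell import job
print(job.sign_off())"
```

```text
the job is handed in; nothing more can be done
None
```

The small cup was stood upright on the mat and let go, then the three cups were nested in size order. I handed the job in at about 28.6 s; no verdict came back, but wrist-camera rim fits put the three cups within about 3 mm of concentric and seated, and no bystander was touched as far as I could tell.

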